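Roll the trolley wheel into its wheel stop

TASK

The dispensary's stock trolley is being serviced on the counter. Roll the larger of the two standing trolley wheels along the counter on its tread, turning as it goes, into the dark steel wheel stop, over the low lip and up to the back bar, and leave it standing there at rest. Do not lift it or let it fall over, and leave the small wheel and the amber bottle beside the lane where they stand.

Things in the scene. Friction and masses are not known exactly. Their poses are not given: they have to be found in the camera images.
- wheel: The larger standing trolley wheel: dark rubber tyre, grey web, steel hub; 64 mm diameter, 26 mm wide, about 0.15 kg, loose. Origin at its centre, 32 mm above the counter. Its y axis is the axle; z (up at the start) and x turn with it. It starts 220 to 300 mm before the stop, within 6 mm of the stop's centre line and 3 degrees of its heading. It rolls freely: pushed and let go, it runs on.
- wheel_stop: Fixed dark steel wheel stop, 100 mm wide. Origin on the counter in the middle of the bay, under the parked wheel's centre. x points along the lane from lip to back bar, y across, z up. Lip: ramp from x = -35 mm up to 3 mm high at x = -15.5, then a drop to the counter. Back bar: 15 mm high, x = 29 to 41 mm. Side strips 3 mm high beyond y = 40 mm either way.
- small_wheel: Bystander: a smaller standing trolley wheel of the same make, 40 mm in diameter, 18 mm wide, beside the lane. Origin at its centre, 20 mm above the counter; y axis is its axle. Leave it alone.
- amber_bottle: Bystander: amber glass bottle with a green screw cap, 44 mm in diameter, 95 mm tall, standing beside the lane. Origin at the centre of its underside, z up. Leave it alone.
Mind the look-alikes: they are no part of the job. Leave any red look-alike of the wheel alone.

How it is judged:
By the outcome, as a careful person would: the job done as asked, in the order asked, and still so for the second after the job is handed in, with the robot touching nothing.
It also fails if it takes over 40 s, if anything falls off the work surface, if the arm or the gripper's body presses on something with over 40 N, if the wrist force passes 120 N, or if a joint passes its speed limit or range.

ROBOT

A 6-joint arm with a two-finger parallel gripper is mounted at the origin on the work surface. World frame = base frame: x ahead of the robot, y to its left, z up, the work surface at z = 0. Lengths are in m, angles in rad, forces in N, time in s.
With the tool pointing down it reaches from about 0.325 to 0.9 m from the base axis. Payload 6.1 kg.
Tool frame: the origin (TCP) lies on the mounting face of the last link; the fingertips stand 173 mm ahead of it and the grasp point (between the pads) lies ahead of it (bot.tcp_to_grasp is the z of the grasp point in the tool frame, in m); z points along the fingers, y is the line along which they close (so a half turn about z gives the same grasp; the last joint's range is limited). The gripper opens to 85 mm and grips with 20 to 120 N. Pads are 22 mm wide; open, the fingers measure 114 mm over their backs; the gripper's body (76 mm by 85 mm) begins 54 mm behind the grasp point. The pads swing forward as they close: fully open they stand 13 mm farther back than shut.
Start: joints at [-1.313, 0.22, 1.526, -0, 1.395, -0.126], TCP at [0.234, -0.58, 0.405] pointing down, gripper open.
Joint ranges: [-2.98, 2.98], [-0.91, 2.08], [0.09, 2.57], [-1.24, 4.39], [0.2, 2.65], [-2.68, 2.68]. Speed limits (rad/s): [2.57, 2.57, 3.01, 3.14, 3.14, 3.14].

INTERFACE

Orientations are given as a 3x3 rotation matrix whose columns are the frame's x, y, z axes.
In Python, from bench import bot, capture, spotter gives the robot as it stands. The module is installed in compiled form; this text tells all that it offers.
- The arm moves only by the tool drive_tool, never from a script. Its argument "steps" is a list of rows, each a list of 5 numbers: the closure, from -1 (fully open) to 1 (shut), so that 0 is half open, then the shift along the tool's x, y, z in mm, then the turn about the tool's z in degrees. In form: [[grip, x, y, z, turn], ...]. A call has 1 to 5 rows; each row is the pose to reach, as a shift and turn from the pose commanded when the call began, along the tool's axes at that moment; what a row does not reach only later rows make up. A row lasts 1/10 s, in which the tool goes at most 50 mm and 8.59 degrees, less where a joint would pass 70% of its speed; a pose out of reach is approached as far as the arm can. A call with a gripper value outside its range is refused whole. The fingers move at their own pace and stop on an object; "grip_force" is the grip in N (left out, the last holds). Time passes only in rows, so rows that repeat a pose let the fingers close. It gives the time, the measured TCP pose, the force, the opening and the grip force at its end, in the units of the state.
- bot.observe(): the state, without advancing time (a new reading comes with each control period).
- capture(name): name is "side" or "top" or "wrist"; returns a dict with "image" (420x560x3 uint8, red, green, blue), "K" (3x3 intrinsics, pixels), "extrinsics" (4x4, takes a point from world to camera coordinates); the wrist camera has in their place "tool_from_camera" (4x4, takes a point from camera to tool coordinates, whose origin is the TCP and whose axes are the flange's). Camera axes: x right, y down, z forward; pixel columns grow to the right and rows downward; lengths in m; the calibration is good to about 2 mm. A picture is of the moment at which its call begins: read the wrist's pose just before it. There is no depth.
- bot.job_done(): hands the job in; it is judged then, once.
Trained networks look in the newest picture that a camera, given by its name, has taken for a name from the list of things; names that differ only in an ending like _2 or _b are one class to them, and where a whole thing is asked for, a point or a joint stands for the part that bears it (a point fixed in the world has none). Each returns a list of dicts, best first, with "score" (0 to 1); they miss things now and then, are a little off and sometimes report something else, mostly with a low value. They report only what shows in the picture. A call takes as long as a camera call. They do not tell look-alikes from the thing itself.
- spotter.recognise(label, camera): "centre" ([row, column] in pixels, amid what is visible of it).
- spotter.spot_point(label, camera): "centre" ([row, column] in pixels: a listed point, or the origin of a listed thing).
The state is a dict: "clock": time; "joint_pos": joint angles; "joint_vel": joint speeds; "joint_efforts": joint torques, N m; "tcp_pos": TCP position; "tcp_rot": TCP orientation; "wrist_force": force on the tool from outside, world axes, zero at the start; "wrist_torque": the same for the moment, N m; "grip_width": finger opening in m; "finger_force": force on a finger pad.
Only numpy, scipy, OpenCV 4.12 (cv2) and the standard library are available. Lean on these libraries where they do the work, as an engineer would, in place of code of your own. Each camera call takes 0.05 s, during which the arm holds its last target. There are 200 camera calls.

## Working session

There is one attempt and no reset: what is moved stays moved. The work goes in short steps, Python scripts to look and compute and a tool call to move; the robot and the scene stay as the last step left them, time stands still between calls to the robot, and variables do not carry over. Pictures are saved under pics/ and viewed, at most 10 in all, crops included, and the job is handed in when it is done.

Besides the shell and the picture viewer there is one more tool, called as name([rows], argument=value, ...), one row to a line, values as JSON. drive_tool: Moves the arm, as the interface text tells. Its arguments: {"type":"object","properties":{"steps":{"type":"array","items":{"type":"array","items":{"type":"number"}}},"grip_force":{"type":"number"}},"required":["steps"]}

```bash
mkdir -p pics
cat > h.py <<'E'
import numpy as np, cv2
from bench import bot, capture, spotter
def ray(c,px,st=None):
    # px=(row,col) -> origin, direction world
    K=np.array(c["K"]); d=np.linalg.inv(K)@np.array([px[1],px[0],1.])
    if "extrinsics" in c:
        E=np.array(c["extrinsics"]); R=E[:3,:3];t=E[:3,3]
        return -R.T@t, R.T@d
    T=np.array(c["tool_from_camera"]); R=np.array(st["tcp_rot"]);p=np.array(st["tcp_pos"])
    return p+R@T[:3,3], R@T[:3,:3]@d
def onz(c,px,z,st=None):
    o,d=ray(c,px,st); return o+d*(z-o[2])/d[2]
def tri(rs):
    A=0;b=0
    for o,d in rs:
        d=d/np.linalg.norm(d);P=np.eye(3)-np.outer(d,d);A=A+P;b=b+P@o
    return np.linalg.solve(A,b)
def save(c,n): cv2.imwrite("pics/"+n+".png",c["image"][:,:,::-1])
E
python3 - <<'E'
from h import *
s=bot.observe(); print(s["clock"],s["tcp_pos"],np.round(s["tcp_rot"],3).tolist(),bot.tcp_to_grasp,s["grip_width"])
cs={n:capture(n) for n in("side","top","wrist")}
ims=[]
for n in("side","top"):
    save(cs[n],n+"0")
    for l in("wheel","wheel_stop","small_wheel","amber_bottle"):
        for r in spotter.spot_point(l,n)[:3]: 
            print(n,l,np.round(r["centre"]),round(r["score"],2),np.round(onz(cs[n],r["centre"],{"wheel":.032,"wheel_stop":0,"small_wheel":.02,"amber_bottle":0}[l]),3))
E
```

```text
0.0 [ 0.23394722 -0.57928577  0.40361882] [[0.927, 0.374, -0.0], [0.374, -0.927, 0.002], [0.0, -0.002, -1.0]] 0.1547 0.08528657434922672
side wheel [180. 302.] 0.81 [ 0.534 -0.059  0.032]
side wheel [160. 347.] 0.78 [ 0.468 -0.152  0.032]
side wheel_stop [289. 277.] 0.75 [0.509 0.175 0.   ]
side small_wheel [196. 363.] 0.85 [ 0.421 -0.063  0.02 ]
side amber_bottle [196. 239.] 0.86 [ 0.644 -0.018  0.   ]
top wheel [226. 319.] 0.95 [ 0.531 -0.058  0.032]
top wheel [262. 371.] 0.75 [ 0.466 -0.147  0.032]
top wheel_stop [240. 196.] 0.72 [0.511 0.168 0.   ]
top small_wheel [287. 318.] 0.82 [ 0.424 -0.055  0.02 ]
top amber_bottle [170. 295.] 0.71 [ 0.641 -0.019  0.   ]
```

View pics/side0.png

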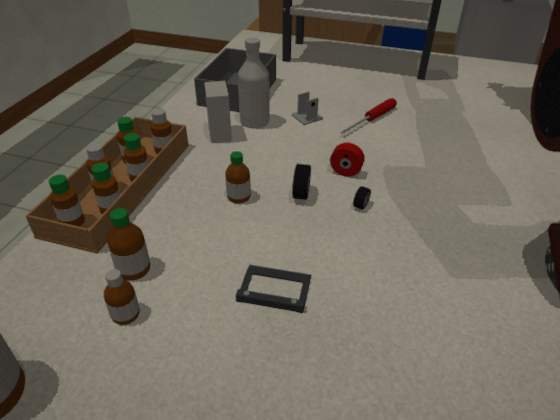

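View pics/top0.png

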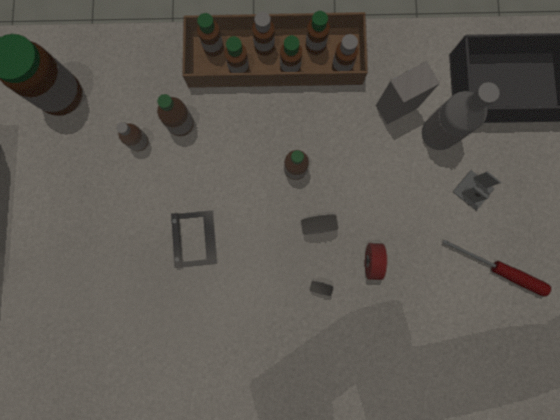

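Candidates: the black wheel, side (180,302) / top (226,319); the red look-alike, side (160,347) / top (262,371); and the small black wheel, side (196,363) / top (287,318). I choose the larger black one, and will check that in a close crop.

Run:
```python
from h import *
c=capture("top");d=capture("side")
a=cv2.resize(c["image"][195:275,165:345],None,fx=4.4,fy=4.4,interpolation=cv2.INTER_CUBIC)
b=cv2.resize(d["image"][140:315,225:400],None,fx=3,fy=3,interpolation=cv2.INTER_CUBIC)[:, :]
b=cv2.resize(d["image"][260:315,230:320],None,fx=4.4,fy=4.4,interpolation=cv2.INTER_CUBIC)
e=cv2.resize(d["image"][145:215,285:375],None,fx=3.45,fy=3.45,interpolation=cv2.INTER_CUBIC)
o=np.zeros((600,800,3),np.uint8);o[:352,:792]=a;o[356:356+b.shape[0],:b.shape[1]]=b;o[356:356+e.shape[0],410:410+e.shape[1]]=e
o=cv2.convertScaleAbs(o,alpha=1.8)
cv2.imwrite("pics/crop1.png",o[:,:,::-1]); print(b.shape,e.shape)
w=tri([ray(c,spotter.spot_point("wheel","top")[0]["centre"]),ray(d,spotter.spot_point("wheel","side")[0]["centre"])])
print("wheel tri",w)
s=tri([ray(c,spotter.spot_point("wheel_stop","top")[0]["centre"]),ray(d,spotter.spot_point("wheel_stop","side")[0]["centre"])])
print("stop tri",s)
```

```text
(242, 396, 3) (242, 310, 3)
wheel tri [ 0.50945852 -0.14143425 -0.01039155]
stop tri [ 0.5122997   0.16692951 -0.01010178]
```

View pics/crop1.png

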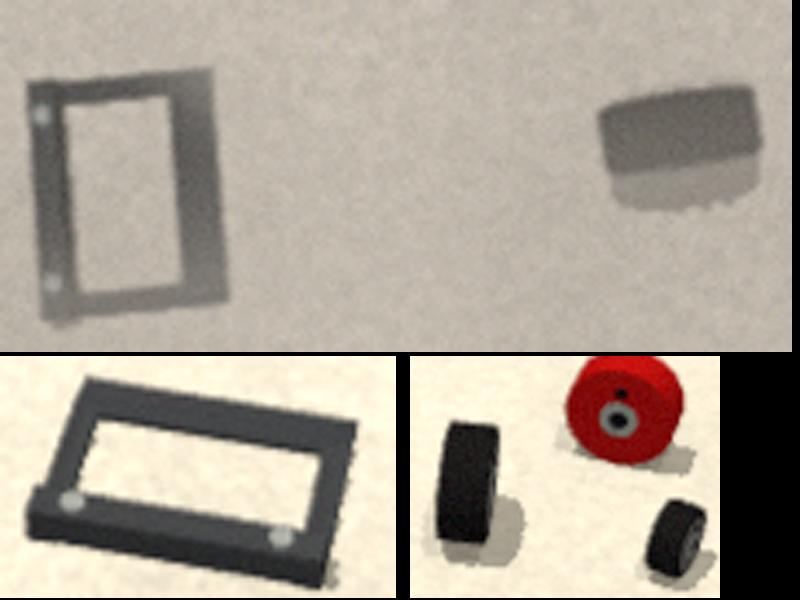

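The crop shows the stop with its lip at the right (crop cols 212–228) and its bar with bolts at the left. The target is the black wheel centred at crop (130,680); the red one and the small one stand apart from it.

Run:
```python
from h import *
c=capture("top");d=capture("side")
f=lambda r,k:(195+r/4.4,165+k/4.4)
l1=onz(c,f(68,212),0);l2=onz(c,f(300,228),0)
print("lip",l1,l2,np.linalg.norm(l1-l2))
b1=onz(c,f(82,28),.015);b2=onz(c,f(318,42),.015);print("bar",b1,b2,np.linalg.norm(b1-b2))
m=(l1+l2)/2;n=(b1+b2)/2;u=(n-m)[:2];print("len(76)",np.linalg.norm(u));u/=np.linalg.norm(u)
v=(l2-l1)[:2];v=np.array([v[1],-v[0]])/np.linalg.norm(v)
print("dirs",u,v); 
# wheel heading from tyre outline, tread at z~.05
p=[onz(c,f(*q),.035) for q in((110,598),(86,752),(150,762),(172,608))]
h=(p[0]-p[1]+p[3]-p[2])[:2];print("wheel head",h/np.linalg.norm(h),np.linalg.norm(h)/2,sum(p)/4)
# wheel tri
g=lambda cam,near:min(spotter.spot_point("wheel",cam),key=lambda r:np.hypot(*(np.array(r["centre"])-near)))["centre"]
w=tri([ray(c,g("top",(226,319))),ray(d,g("side",(180,302)))]);print("wheel",w)
o=(m[:2]+.035*u);o2=n[:2]-.041*u;o=(o+o2)/2;print("stop",o)
r=w[:2]-o;print("along",r@u,"lat",r@np.array([-u[1],u[0]]))
s=bot.observe();R=np.array(s["tcp_rot"]);p=np.array(s["tcp_pos"])
for vv in(u,v):
  yt=-vv; ang=np.degrees(np.arctan2(yt@R[:2,0]*-1,yt@R[:2,1]));print("turn",ang)
print("shift tool",R.T@(np.array([w[0],w[1],p[2]])-p)*1e3)
```

```text
lip [0.56530194 0.13659486 0.        ] [0.46724505 0.12895235 0.        ] 0.09835427171964306
bar [0.55831601 0.21111851 0.015     ] [0.46060956 0.20313295 0.015     ] 0.09803223221934931
len(76) 0.07466340476631661
dirs [-0.09121884  0.99583087] [-0.07770387  0.99697648]
wheel head [-0.13743864  0.99051028] 0.06271847491823906 [ 0.53358147 -0.0582448   0.035     ]
wheel [ 0.53821784 -0.06142891  0.02757257]
stop [0.5131418  0.16696218]
along -0.22972629933183938 lat -0.004137927204641986
turn 16.759219339113965
turn 17.536353292914182
shift tool [ 4.76072182e+02 -3.66486051e+02 -1.83019431e-02]
```

drive_tool([
  [-1,40,-31,0,0],
  [-1,78,-61,0,0],
  [-1,117,-91,0,0],
  [-1,156,-122,0,0],
  [-1,195,-152,0,0],
])

```text
clock: 1.55
tcp_pos: [0.3584, -0.3638, 0.4049]
tcp_rot: [[0.927, 0.374, 0.0], [0.374, -0.927, -0.0], [0.0, 0.0, -1.0]]
wrist_force: [1.0, 0.1, -0.3]
grip_width: 0.0857
finger_force: 0.0
```

drive_tool([
  [-1,39,-30,0,0],
  [-1,78,-61,0,0],
  [-1,117,-91,0,0],
  [-1,156,-122,0,0],
  [-1,195,-152,0,0],
])

```text
clock: 2.05
tcp_pos: [0.4824, -0.1496, 0.4051]
tcp_rot: [[0.927, 0.374, 0.001], [0.374, -0.927, -0.0], [0.001, 0.001, -1.0]]
wrist_force: [0.4, -1.3, 0.4]
grip_width: 0.0852
finger_force: 0.0
```

drive_tool([
  [-1,39,-30,0,6],
  [-1,78,-61,0,12],
  [-1,83,-66,0,17],
  [-1,83,-66,0,17],
  [-1,83,-66,0,17],
])

```text
clock: 2.55
tcp_pos: [0.5339, -0.0595, 0.4046]
tcp_rot: [[0.996, 0.09, -0.0], [0.09, -0.996, -0.0], [-0.0, 0.0, -1.0]]
wrist_force: [-0.4, -0.4, -0.3]
grip_width: 0.0853
finger_force: 0.0
```

Run:
```python
from h import *
s=bot.observe();c=capture("wrist");save(c,"wrist1")
R=np.array(s["tcp_rot"]);p=np.array(s["tcp_pos"])
for l,z in(("wheel",.032),("small_wheel",.02),("amber_bottle",0),("wheel_stop",0)):
  for r in spotter.spot_point(l,"wrist")[:3]:
    q=onz(c,r["centre"],z,s);print(l,np.round(r["centre"]),round(r["score"],2),np.round(q,3),np.round(R.T@(q-p)*1e3))
```

```text
wheel [188. 272.] 0.97 [ 0.533 -0.055  0.032] [  0.  -4. 373.]
wheel [246. 349.] 0.56 [ 0.473 -0.15   0.032] [-69.  85. 373.]
small_wheel [274. 268.] 0.6 [ 0.423 -0.059  0.02 ] [-110.  -11.  385.]
amber_bottle [ 81. 250.] 0.98 [ 0.644 -0.022  0.   ] [113. -28. 405.]
wheel_stop [181.  84.] 0.71 [0.515 0.169 0.   ] [   2. -230.  405.]
```

View pics/wrist1.png

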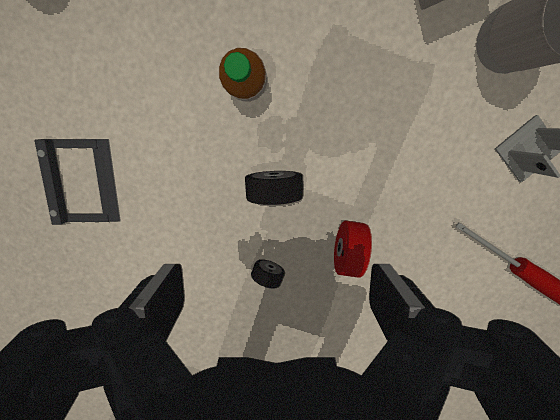

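The wheel (188,274) lies between the open fingers' lines, and the red one (248,352) is clear of the rear finger. I'm lowering the open gripper astride the wheel, one finger before it and one behind.

drive_tool([
  [-1,0,-3,40,0],
  [-1,0,-3,80,0],
  [-1,0,-3,120,0],
  [-1,0,-3,150,0],
  [-1,0,-3,150,0],
])

```text
clock: 3.3
tcp_pos: [0.5312, -0.0565, 0.2499]
tcp_rot: [[0.996, 0.086, -0.009], [0.086, -0.996, 0.002], [-0.009, -0.003, -1.0]]
wrist_force: [-0.8, 0.9, -0.4]
grip_width: 0.0855
finger_force: 0.0
```

Run:
```python
from h import *
s=bot.observe();c=capture("wrist");save(c,"wrist2");d=capture("side")
print(s["tcp_pos"],s["wrist_force"])
for r in spotter.spot_point("wheel","wrist")[:2]:
    q=onz(c,r["centre"],.032,s);print(np.round(r["centre"]),round(r["score"],2),np.round(q,3))
```

```text
[ 0.5311865  -0.0564872   0.24994444] [-0.81531399  0.9230742  -0.42000333]
[229. 276.] 0.59 [ 0.535 -0.055  0.032]
```

View pics/wrist2.png

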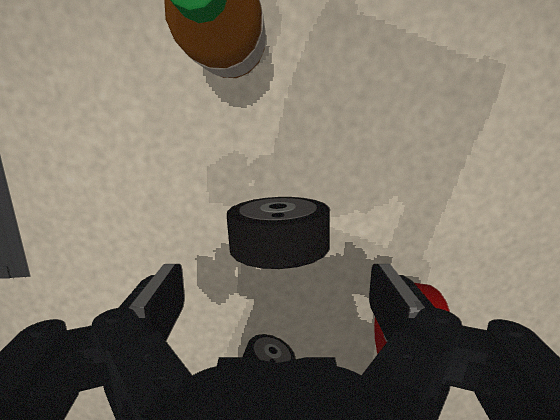

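The wheel (232,279) is centred between the fingertips (cols 183 and 371). Lowering further.

drive_tool([
  [-1,3,0,20,0],
  [-1,3,0,40,0],
  [-1,3,0,60,0],
  [-1,3,0,68,0],
  [-1,3,0,68,0],
])

```text
clock: 3.95
tcp_pos: [0.5372, -0.0563, 0.1874]
tcp_rot: [[0.996, 0.087, 0.001], [0.087, -0.996, -0.0], [0.001, 0.0, -1.0]]
wrist_force: [-0.2, -0.2, 0.5]
grip_width: 0.0853
finger_force: 0.0
```

drive_tool([
  [-1,0,-4,0,0],
  [-1,0,-8,0,0],
  [-1,0,-12,0,0],
  [-1,0,-17,0,0],
  [-1,0,-22,0,0],
])

```text
clock: 4.45
tcp_pos: [0.5349, -0.0336, 0.1871]
tcp_rot: [[0.996, 0.087, 0.0], [0.087, -0.996, -0.0], [0.0, 0.0, -1.0]]
wrist_force: [-0.4, -0.1, -0.3]
grip_width: 0.0855
finger_force: 0.0
```

Run:
```python
from h import *
s=bot.observe();c=capture("wrist");save(c,"wrist3");d=capture("side")
print(s["clock"],s["tcp_pos"],s["wrist_force"])
for r in spotter.spot_point("wheel","wrist")[:2]:
    q=onz(c,r["centre"],.032,s);print(np.round(r["centre"]),round(r["score"],2),np.round(q,3))
a=c["image"][:, :];b=d["image"][120:300,220:400]
b=cv2.resize(b,(420,420));o=np.hstack([a[:,90:470],b]);cv2.imwrite("pics/v3.png",o[:,:,::-1])
```

```text
4.45 [ 0.53492529 -0.03362466  0.18705214] [-0.43443089 -0.12552286 -0.3208171 ]
[293. 298.] 0.56 [ 0.533 -0.044  0.032]
```

View pics/v3.png

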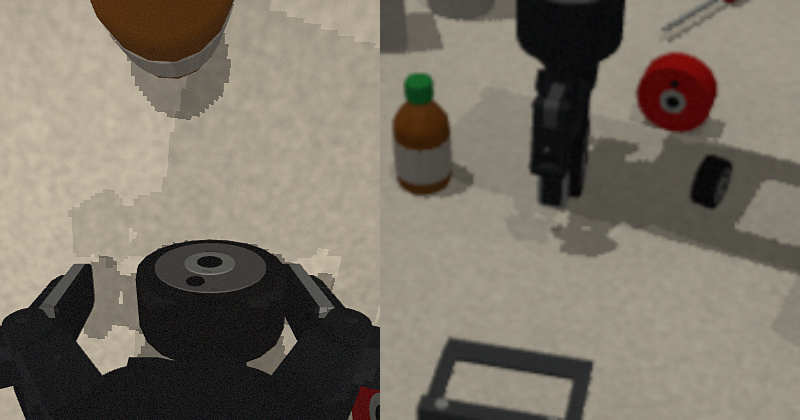

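The rear pad is pushing the wheel: it stands at (300,210) in the left half of the picture, its web hole has turned, and the front finger gap is open. I'm rolling on along the lane and slightly lower.

drive_tool([
  [-1,0,-7,2,0],
  [-1,0,-15,4,0],
  [-1,0,-23,5,0],
  [-1,0,-31,5,0],
  [-1,0,-39,5,0],
])

```text
clock: 5.1
tcp_pos: [0.5313, 0.0055, 0.1816]
tcp_rot: [[0.996, 0.087, -0.0], [0.087, -0.996, 0.0], [-0.0, -0.0, -1.0]]
wrist_force: [0.1, -0.6, 0.1]
grip_width: 0.0855
finger_force: 0.1
```

drive_tool([
  [-1,0,-8,0,0],
  [-1,0,-16,0,0],
  [-1,0,-24,0,0],
  [-1,0,-32,0,0],
  [-1,0,-40,0,0],
])

```text
clock: 5.6
tcp_pos: [0.528, 0.0452, 0.1817]
tcp_rot: [[0.996, 0.087, 0.0], [0.087, -0.996, -0.0], [0.0, 0.0, -1.0]]
wrist_force: [0.1, -0.5, -0.0]
grip_width: 0.0853
finger_force: 0.1
```

drive_tool([
  [-1,0,-8,0,0],
  [-1,0,-16,0,0],
  [-1,0,-24,0,0],
  [-1,0,-32,0,0],
  [-1,0,-40,0,0],
])

```text
clock: 6.1
tcp_pos: [0.5245, 0.085, 0.1817]
tcp_rot: [[0.996, 0.087, -0.0], [0.087, -0.996, 0.0], [-0.0, -0.0, -1.0]]
wrist_force: [-0.3, 0.2, 0.7]
grip_width: 0.0853
finger_force: 0.1
```

Run:
```python
from h import *
s=bot.observe();c=capture("wrist");d=capture("side")
print(s["clock"],s["tcp_pos"],s["wrist_force"])
for r in spotter.spot_point("wheel","wrist")[:2]:
    q=onz(c,r["centre"],.032,s);print(np.round(r["centre"]),round(r["score"],2),np.round(q,3))
for r in spotter.spot_point("wheel_stop","wrist")[:2]:
    q=onz(c,r["centre"],0,s);print("stop",np.round(r["centre"]),round(r["score"],2),np.round(q,3))
b=cv2.resize(d["image"][180:320,200:340],(420,420));o=np.hstack([c["image"][:,90:470],b]);cv2.imwrite("pics/v4.png",o[:,:,::-1])
```

```text
6.1 [0.52446851 0.08502871 0.18170108] [-0.27614796  0.18621555  0.7145757 ]
[300. 299.] 0.97 [0.522 0.075 0.032]
```

View pics/v4.png

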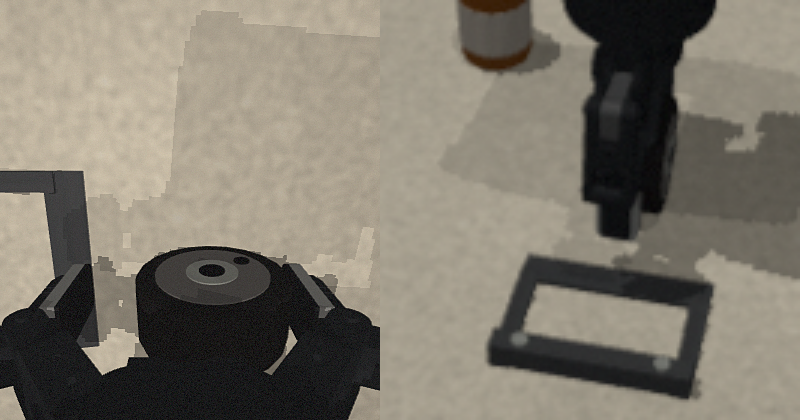

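The wheel has rolled on (hole now at (260,240)) and stands upright against the rear pad, with the lip ahead at col 70. Continuing over the lip.

drive_tool([
  [-1,0,-7,0,0],
  [-1,0,-14,0,0],
  [-1,0,-21,0,0],
  [-1,0,-28,0,0],
  [-1,0,-35,0,0],
])

```text
clock: 6.8
tcp_pos: [0.5215, 0.1199, 0.1818]
tcp_rot: [[0.996, 0.087, 0.0], [0.087, -0.996, -0.0], [0.0, 0.0, -1.0]]
wrist_force: [1.2, 0.4, -0.2]
grip_width: 0.0854
finger_force: 0.0
```

drive_tool([
  [-1,0,-6,0,0],
  [-1,0,-12,0,0],
  [-1,0,-18,0,0],
  [-1,0,-24,0,0],
  [-1,0,-30,0,0],
])

```text
clock: 7.3
tcp_pos: [0.519, 0.1495, 0.1818]
tcp_rot: [[0.996, 0.087, 0.0], [0.087, -0.996, -0.0], [0.0, 0.0, -1.0]]
wrist_force: [-0.2, -0.8, 0.8]
grip_width: 0.0857
finger_force: 0.8
```

drive_tool([
  [-1,0,-5,0,0],
  [-1,0,-10,0,0],
  [-1,0,-15,0,0],
  [-1,0,-20,0,0],
  [-1,0,-24,0,0],
])

```text
clock: 7.8
tcp_pos: [0.5166, 0.1736, 0.1816]
tcp_rot: [[0.996, 0.087, -0.0], [0.087, -0.996, 0.0], [-0.0, -0.0, -1.0]]
wrist_force: [0.4, -0.5, -0.7]
grip_width: 0.085
finger_force: 0.0
```

Run:
```python
from h import *
s=bot.observe();c=capture("wrist");d=capture("side")
print(s["clock"],s["tcp_pos"],s["wrist_force"])
for r in spotter.spot_point("wheel","wrist")[:2]:
    q=onz(c,r["centre"],.032,s);print(np.round(r["centre"]),round(r["score"],2),np.round(q,3))
b=cv2.resize(d["image"][180:320,200:340],(420,420));o=np.hstack([c["image"][:,90:470],b]);cv2.imwrite("pics/v5.png",o[:,:,::-1])
```

```text
7.8 [0.51662025 0.17358075 0.18156327] [ 0.43574589 -0.54038333 -0.68937787]
[305. 277.] 0.59 [0.511 0.173 0.032]
```

View pics/v5.png

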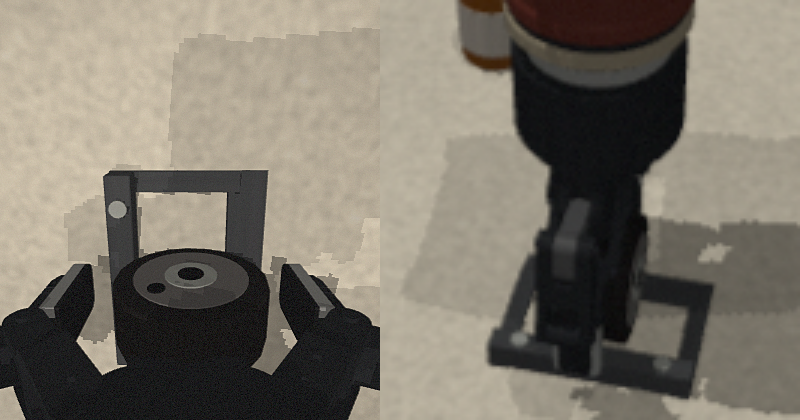

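The wheel has dropped into the bay (280,190) by the bar, with both fingers clear of it. One gentle nudge will seat it against the bar.

drive_tool([
  [-1,0,-3,0,0],
  [-1,0,-5,0,0],
  [-1,0,-6,0,0],
  [-1,0,-7,0,0],
  [-1,0,-7,0,0],
])

```text
clock: 8.45
tcp_pos: [0.5162, 0.1801, 0.1817]
tcp_rot: [[0.996, 0.087, 0.0], [0.087, -0.996, -0.0], [0.0, 0.0, -1.0]]
wrist_force: [-0.4, 0.5, 0.4]
grip_width: 0.0855
finger_force: 0.0
```

Run:
```python
from h import *
s=bot.observe();c=capture("wrist")
print(s["clock"],s["tcp_pos"],s["wrist_force"],s["finger_force"])
for r in spotter.spot_point("wheel","wrist")[:2]:
    q=onz(c,r["centre"],.032,s);print(np.round(r["centre"]),round(r["score"],2),np.round(q,3))
```

```text
8.45 [0.51616893 0.18008559 0.18171807] [-0.37396834  0.45539122  0.37020365] 0.0
[305. 295.] 0.81 [0.511 0.172 0.032]
```

drive_tool([
  [-1,0,-1,0,0],
  [-1,0,-2,0,0],
  [-1,0,-2,0,0],
])

```text
clock: 8.85
tcp_pos: [0.516, 0.1821, 0.1817]
tcp_rot: [[0.996, 0.087, 0.0], [0.087, -0.996, -0.0], [0.0, 0.0, -1.0]]
wrist_force: [-0.8, -0.0, -0.8]
grip_width: 0.0853
finger_force: 0.1
```

drive_tool([
  [-1,0,-1,0,0],
  [-1,0,-1,0,0],
])

```text
clock: 9.05
tcp_pos: [0.516, 0.1826, 0.1818]
tcp_rot: [[0.996, 0.087, 0.0], [0.087, -0.996, -0.001], [0.0, 0.001, -1.0]]
wrist_force: [0.8, -4.5, 1.8]
grip_width: 0.0855
finger_force: 2.2
```

The force rose to 4.5 N, so the wheel is against the bar. Backing off to centre, then raising.

drive_tool([
  [-1,0,2,0,0],
  [-1,0,5,0,0],
  [-1,0,9,0,0],
  [-1,0,9,0,0],
  [-1,0,9,0,0],
])

```text
clock: 9.55
tcp_pos: [0.5167, 0.1739, 0.1817]
tcp_rot: [[0.996, 0.087, -0.0], [0.087, -0.996, 0.0], [0.0, -0.0, -1.0]]
wrist_force: [0.5, -0.3, 0.1]
grip_width: 0.0854
finger_force: 0.0
```

drive_tool([
  [-1,0,0,-15,0],
  [-1,0,0,-40,0],
  [-1,0,0,-80,0],
  [-1,0,0,-120,0],
  [-1,0,0,-160,0],
])

```text
clock: 10.05
tcp_pos: [0.5164, 0.1741, 0.3444]
tcp_rot: [[0.996, 0.087, 0.001], [0.087, -0.996, 0.0], [0.001, -0.0, -1.0]]
wrist_force: [1.7, 0.0, 0.1]
grip_width: 0.0853
finger_force: 0.0
```

drive_tool([
  [-1,0,40,0,0],
  [-1,0,80,0,0],
  [-1,0,120,0,0],
  [-1,0,120,0,0],
  [-1,0,120,0,0],
])

```text
clock: 10.55
tcp_pos: [0.5272, 0.0539, 0.3427]
tcp_rot: [[0.996, 0.085, 0.001], [0.085, -0.996, 0.0], [0.001, -0.0, -1.0]]
wrist_force: [-0.2, -0.1, -0.3]
grip_width: 0.0855
finger_force: 0.0
```

Run:
```python
from h import *
c=capture("top");d=capture("side");s=bot.observe();w=capture("wrist")
print(s["clock"],s["tcp_pos"])
a=cv2.resize(d["image"][150:320,215:385],(400,400));b=cv2.resize(c["image"][190:290,155:255],(400,400));o=np.hstack([a,b]);cv2.imwrite("pics/v6.png",cv2.convertScaleAbs(o,alpha=1.6)[:,:,::-1])
for n,q,st in(("top",c,None),("side",d,None),("wrist",w,s)):
  for l,z in(("wheel",.032),("small_wheel",.02),("amber_bottle",0)):
    print(n,l,[(np.round(onz(q,r["centre"],z,st),3).tolist(),round(r["score"],2)) for r in spotter.spot_point(l,n)[:2]])
```

```text
10.65 [0.52704871 0.05524776 0.34223966]
top wheel [([0.461, -0.146, 0.032], 0.96), ([0.511, 0.172, 0.032], 0.67)]
top small_wheel [([0.425, -0.056, 0.02], 0.7)]
top amber_bottle [([0.421, -0.062, 0.0], 0.37)]
side wheel [([0.515, 0.17, 0.032], 0.87), ([0.466, -0.152, 0.032], 0.76)]
side small_wheel [([0.42, -0.054, 0.02], 0.8)]
side amber_bottle [([0.646, -0.016, 0.0], 0.57)]
wrist wheel [([0.513, 0.17, 0.032], 0.73), ([0.472, -0.156, 0.032], 0.66)]
wrist small_wheel [([0.422, -0.059, 0.02], 0.66)]
wrist amber_bottle [([0.646, -0.017, 0.0], 0.69), ([0.409, -0.071, -0.0], 0.55)]
```

View pics/v6.png

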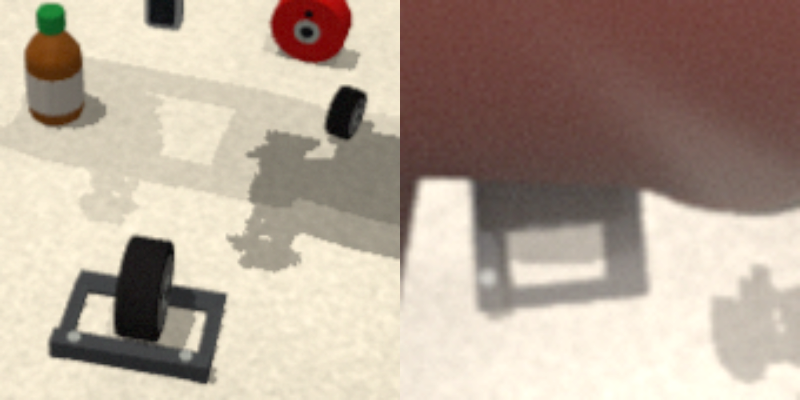

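The wheel stands upright in the bay at (290,145), against the bar. The bottle and small wheel have not moved.

```bash
python3 -c "
from bench import bot
print(bot.job_done())"
```

```text
the job is handed in; nothing more can be done
None
```

The larger wheel was rolled over the lip and now stands upright and at rest against the back bar; the small wheel and amber bottle are where they stood, and the job was handed in at about 10.7 s.

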